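# Put the loose fittings back with their own kind

### The arm

A 7-joint arm with a two-finger parallel gripper is mounted at the origin on the work surface. World frame = base frame: x ahead of the robot, y to its left, z up, the work surface at z = 0. Lengths are in m, angles in rad, forces in N, time in s.
With the tool pointing down it reaches from about 0.4 to 0.85 m from the base axis. Payload 10.4 kg.
Tool frame: the origin (TCP) lies on the centre line of the jaws, within the pads' length; the fingertips stand 8 mm ahead of it and the grasp point (between the pads) lies 11 mm behind it (r.nose_length is the distance from the TCP to the fingertips, in m); z points along the fingers, y is the direction in which the jaws open and shut (so a half turn about z gives the same grasp; the last joint's range is limited). The gripper opens to 87 mm and grips with 3 to 60 N. Pads are 19 mm wide; open, the fingers measure 117 mm over their backs; the gripper's body (75 mm by 190 mm) begins 51 mm behind the grasp point.
Start: joints at [1.282, 0.332, -0.065, 1.46, 0.022, 1.35, -0.088], TCP at [0.164, -0.603, 0.231] pointing down, gripper open.
Joint ranges: [-2.6, 2.6], [-0.5, 2.12], [-1.47, 1.34], [0.16, 2.42], [-1.27, 4.41], [0.06, 2.06], [-2.6, 2.6]. Speed limits (rad/s): [2.22, 2.22, 2.79, 2.79, 3.14, 3.14, 3.14].

### API

Orientations are given as a unit quaternion [x, y, z, w].
In Python, from bench import r, imaging, job gives the robot as it stands. The module is installed in compiled form; this text tells all that it offers.
- The arm moves only by the tool servo_tool, never from a script. Its argument "deltas" is text: rows parted by semicolons, each of 7 numbers parted by spaces: the shift along the world's x, y, z in units of 40 mm (1.0 is 40 mm), then the turn, a rotation vector about the world's x, y, z in units of 8 degrees (1.0 is 8 degrees), then the closure, from 0 (fully open) to 1 (shut). In form: x y z rx ry rz hand; .... A call has 1 to 5 rows; each row shifts and turns the commanded pose from where the row before left it; what a row does not reach is not made up. A row lasts 1/8 s, in which the tool goes at most 62.5 mm and 10.7 degrees, less where a joint would pass 70% of its speed; a pose out of reach is approached as far as the arm can. A call is refused whole if a number of a shift passes 1 or a number of a turn 1, either way. A call with a gripper value outside its range is refused whole. The fingers move at their own pace and stop on an object; "newtons" is the grip in N (left out, the last holds). Time passes only in rows, so rows that do not move let the fingers close. It gives the time, the measured TCP pose, the force and the opening at its end, in the units of the state.
- r.read_state(): the state, without advancing time (a new reading comes with each control period).
- imaging.camera(name): name is "side" or "top"; returns a dict with "color" (480x640x3 uint8, red, green, blue), "z_map" (480x640 float32, m along the optical axis (not along the pixel's ray), 0 where there is no reading), "camera_matrix" (3x3 intrinsics, pixels), "R" (3x3) and "t" (3): a world point X has camera coordinates R X + t. Camera axes: x right, y down, z forward; pixel columns grow to the right and rows downward; lengths in m; the calibration is good to about 2 mm. A picture is of the moment at which its call begins.
- job.close_job(): hands the job in, once; it reports no verdict.
The state is a dict: "time": time; "joint_positions": joint angles; "joint_vel": joint speeds; "joint_torque": joint torques, N m; "ee_pos": TCP position; "eef_rot": TCP orientation; "ft_force": force on the tool from outside, world axes, zero at the start; "torque": the same for the moment, N m; "width": finger opening in m.
Only numpy, scipy, OpenCV 4.12 (cv2) and the standard library are available. Lean on these libraries where they do the work, as an engineer would, in place of code of your own. Each camera call takes 0.05 s, during which the arm holds its last target. There are 200 camera calls.

### The job

Four loose fittings are left on the cutting mat after a job: a long bolt, a short bolt, a large hex nut and a hinge. Put each one away in the parts tray that already holds its own kind, lying right inside the tray and not propped on its rim. Leave the pliers and the screwdriver where they are.

Things in the scene. Friction and masses are not known exactly. Their poses are not given: they have to be found in the camera images.
- long_bolt: Loose long hex bolt, bare steel, 78 mm over all, lying on its side: hexagon head 18 mm across flats, 8 mm thick; round shank 12 mm in diameter, 70 mm long. Origin: on its axis at mid-length, about 8 mm above what it lies on; x along the bolt, head at -39 to -31 mm, tip at +39 mm, nose down 2 degrees. On a cutting mat, its top at z = 0.003.
- short_bolt: Loose short hex bolt, bare steel, 38 mm over all, lying on its side: hexagon head 18 mm across flats, 8 mm thick; round shank 12 mm in diameter, 30 mm long. Origin: on its axis at mid-length, about 8 mm above what it lies on; x along the bolt, head at -19 to -11 mm, tip at +19 mm, nose down 6 degrees. On a cutting mat, its top at z = 0.003.
- hex_nut: Loose large hex nut, bare steel, 30 mm across flats, 34.6 mm across corners, 16 mm thick, bore 20 mm, lying flat. Origin: centre of its underside, z up; x points at the middle of a flat. On a cutting mat, its top at z = 0.003.
- butt_hinge: Loose butt hinge, bare steel, folded shut: a flat plate 75 mm (its x) x 38 mm (y) x 8 mm thick, three screw holes in the leaf, the round knuckle (8 mm) along its +y side, lying flat. Origin: centre of its underside, z up. On a cutting mat, its top at z = 0.003.
- tray_long: Tray holding three long bolts. Fixed low open tray of dark sheet steel, 150 (its x) x 110 mm (y), walls 2.5 mm thick and 28 mm high, floor 2 mm, on the mat (z = 0.003). Origin: centre of its underside. The four trays are alike but for their stock, which lies beyond x = +18 mm, at most 20 mm high; the floor from x = -72 to +18, y = -52 to +52 mm is empty.
- tray_short: Tray holding four short bolts. Fixed low open tray of dark sheet steel, 150 (its x) x 110 mm (y), walls 2.5 mm thick and 28 mm high, floor 2 mm, on the mat (z = 0.003). Origin: centre of its underside. The four trays are alike but for their stock, which lies beyond x = +18 mm, at most 20 mm high; the floor from x = -72 to +18, y = -52 to +52 mm is empty.
- tray_nut: Tray holding three large hex nuts. Fixed low open tray of dark sheet steel, 150 (its x) x 110 mm (y), walls 2.5 mm thick and 28 mm high, floor 2 mm, on the mat (z = 0.003). Origin: centre of its underside. The four trays are alike but for their stock, which lies beyond x = +18 mm, at most 20 mm high; the floor from x = -72 to +18, y = -52 to +52 mm is empty.
- tray_hinge: Tray holding a pile of two hinges. Fixed low open tray of dark sheet steel, 150 (its x) x 110 mm (y), walls 2.5 mm thick and 28 mm high, floor 2 mm, on the mat (z = 0.003). Origin: centre of its underside. The four trays are alike but for their stock, which lies beyond x = +18 mm, at most 20 mm high; the floor from x = -72 to +18, y = -52 to +52 mm is empty.
- pliers: Loose combination pliers with red handles, 190 mm long, 62 mm wide, 14 mm high, lying on the bench to the left of the mat. Origin under the pivot; x towards the jaws. Not to be moved.
- screwdriver: Loose screwdriver with a blue handle, 200 mm long, 26 mm high, lying on the bench to the right of the mat. Origin under its middle; x towards the blade. Not to be moved.
There are look-alikes about, which are no part of the job. Leave any green look-alike of the butt_hinge alone.

How it is judged:
At the end, for the whole second after the job is handed in: Each fitting at rest in the tray of its kind: origin within 66 mm (tray x) and 46 mm (tray y) of the tray's centre and under 32 mm (nut, hinge 26 mm) above its underside; long bolt and hinge within 20 degrees of level. Pliers and screwdriver moved no more than 20 mm (x of long_bolt in the frame of tray_long between -0.066 and 0.066 m and y of long_bolt in the frame of tray_long between -0.046 and 0.046 m and z of long_bolt in the frame of tray_long below 0.032 m and linear speed of each of long_bolt, short_bolt, hex_nut, butt_hinge below 0.02 m/s and angle between each of long_bolt, butt_hinge's own x axis and vertical above 1.2 rad and x of short_bolt in the frame of tray_short between -0.066 and 0.066 m and y of short_bolt in the frame of tray_short between -0.046 and 0.046 m and z of short_bolt in the frame of tray_short below 0.032 m and x of hex_nut in the frame of tray_nut between -0.066 and 0.066 m and y of hex_nut in the frame of tray_nut between -0.046 and 0.046 m and z of hex_nut in the frame of tray_nut below 0.026 m and x of butt_hinge in the frame of tray_hinge between -0.066 and 0.066 m and y of butt_hinge in the frame of tray_hinge between -0.046 and 0.046 m and z of butt_hinge in the frame of tray_hinge below 0.026 m); the robot touches nothing.
It fails at once if the pliers are moved by more than 20 mm (distance of pliers from where it was at the start of the episode above 0.02 m).
It fails at once if the screwdriver is moved by more than 20 mm (distance of screwdriver from where it was at the start of the episode above 0.02 m).
It also fails if it takes over 93 s, if anything falls off the work surface, if the arm or the gripper's body presses on something with over 40 N, if the wrist force passes 120 N, or if a joint passes its speed limit or range.

## Working session

There is one attempt and no reset: what is moved stays moved. The work goes in short steps, Python scripts to look and compute and a tool call to move; the robot and the scene stay as the last step left them, time stands still between calls to the robot, and variables do not carry over. Pictures are saved under pics/ and viewed, about 12 in all and at most 16, crops included, and the job is handed in when it is done.

Besides the shell and the picture viewer there is one more tool, called in YAML: its name, and indented under it one key for each argument. servo_tool: Moves the arm, as the interface text tells. Its arguments: {"type":"object","properties":{"deltas":{"type":"string"},"newtons":{"type":"number"}},"required":["deltas"]}

```bash
mkdir -p pics; python3 - <<'E'
from bench import r, imaging
import cv2, numpy as np
for n in("top","side"):
    c=imaging.camera(n); cv2.imwrite(f"pics/{n}0.png",c["color"][:,:,::-1]); np.savez(f"{n}0.npz",**c)
    print(n,c["camera_matrix"].round(1).tolist(),c["R"].round(3).tolist(),c["t"].round(3).tolist())
s=r.read_state(); print(s)
E
```

```text
top [[526.6, 0.0, 320.1], [0.0, 526.6, 246.2], [0.0, 0.0, 1.0]] [[0.013, -1.0, -0.026], [-0.995, -0.01, -0.103], [0.103, 0.027, -0.994]] [0.037, 0.464, 1.066]
side [[450.0, 0.0, 324.8], [0.0, 450.0, 241.3], [0.0, 0.0, 1.0]] [[0.992, -0.129, -0.001], [-0.068, -0.518, -0.852], [0.109, 0.845, -0.523]] [-0.44, 0.078, 0.851]
{'time': 0.1, 'joint_positions': array([ 1.28238685,  0.33281838, -0.06471465,  1.46082214,  0.02159439,
        1.34990812, -0.0884966 ]), 'joint_vel': array([ 0.00045164, -0.00159585,  0.00106333, -0.00220137, -0.00114647,
        0.00219839,  0.001088  ]), 'joint_torque': array([ 2.19534115e-03, -6.24548507e+01,  2.49835302e-02, -3.90718567e+01,
       -6.14947337e-02,  3.65599827e-02,  1.01088631e-04]), 'ee_pos': array([ 0.16410404, -0.60273432,  0.22984428]), 'eef_rot': array([ 9.91178675e-01,  1.32530891e-01, -1.06078724e-04, -6.21398224e-04]), 'ft_force': array([-0.10988186, -0.41717795, -0.44464226]), 'torque': array([ 0.04084666,  0.02965422, -0.02972753]), 'width': 0.08681440401704336}
```

View pics/top0.png

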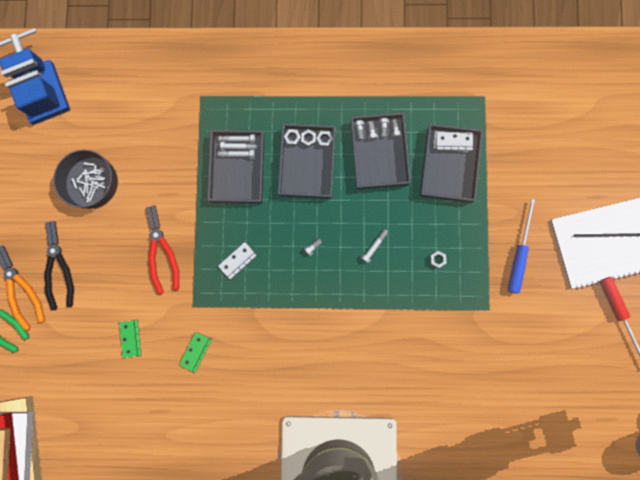

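View pics/side0.png

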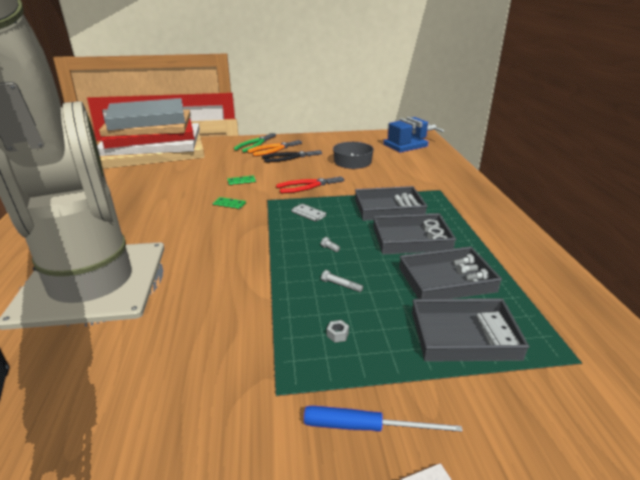

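Left to right, the trays hold long bolts (235,165), nuts (305,160), short bolts (380,150) and hinges (450,160). The loose hinge is at (237,260), the short bolt at (313,247), the long bolt at (375,246) and the nut at (438,259). The green hinges are look-alikes.

```bash
cat > m.py <<'E'
import numpy as np, cv2
def ray(c,uv,z):
    K,R,t=c["camera_matrix"],c["R"],c["t"]
    d=R.T@np.linalg.inv(K)@np.array([uv[0],uv[1],1.]); o=-R.T@t
    return o+d*(z-o[2])/d[2]
def warp(c,z,x0,x1,y0,y1,s=1000.):
    "orthographic view of plane z: col=(y1-y)*s, row=(x1-x)*s"
    K,R,t=c["camera_matrix"],c["R"],c["t"]
    P=K@np.c_[R[:,0],R[:,1],R[:,2]*z+t]
    A=np.array([[0,-1/s,x1],[-1/s,0,y1],[0,0,1]])
    return cv2.warpPerspective(c["color"],P@A,(int((y1-y0)*s),int((x1-x0)*s)),flags=cv2.INTER_CUBIC|cv2.WARP_INVERSE_MAP)
E
python3 - <<'E'
from m import *
c=dict(np.load("top0.npz"))
im=c["color"].astype(int)
mx,mn=im.max(2),im.min(2)
m=((mn>105)&(mx-mn<45)).astype(np.uint8)
m[:215]=0;m[305:]=0;m[:,:205]=0;m[:,480:]=0
m=cv2.morphologyEx(m,cv2.MORPH_CLOSE,np.ones((3,3)))
n,l,st,ce=cv2.connectedComponentsWithStats(m)
for i in range(1,n):
    if st[i,4]<20: continue
    vs,us=np.nonzero(l==i)
    p=np.array([ray(c,q,.011)[:2] for q in np.c_[us,vs]])
    (cx,cy),(w,h),a=cv2.minAreaRect((p*1000).astype(np.float32))
    mu=p.mean(0);ev,V=np.linalg.eigh(np.cov(p.T))
    print(ce[i].round(1),st[i,4],"rect",cx,cy,w,h,a,"mean",(mu*1000).round(1),"pca deg",np.degrees(np.arctan2(V[1,1],V[0,1])).round(1),"skew",(((p-mu)@V[:,1])**3).mean()/ev[1]**1.5)
# trays: dark
m=((mx<95)&(mx-mn<20)).astype(np.uint8);m[:100]=0;m[215:]=0;m[:,:200]=0;m[:,490:]=0
m=cv2.morphologyEx(m,cv2.MORPH_CLOSE,np.ones((5,5)))
n,l,st,ce=cv2.connectedComponentsWithStats(m)
for i in range(1,n):
    if st[i,4]<300: continue
    vs,us=np.nonzero(l==i)
    p=np.array([ray(c,q,.031)[:2] for q in np.c_[us,vs]])
    print("tray",ce[i].round(),st[i,4],cv2.minAreaRect((p*1000).astype(np.float32)))
w=warp(c,.011,.38,.55,-.28,.28,1400)
cv2.imwrite("pics/w0.png",w[:,:,::-1]);print(w.shape)
E
```

```text
[374.2 246.7] 225 rect 467.3740539550781 -75.32113647460938 18.11966896057129 79.54251861572266 50.74574661254883 mean [465.1 -70.9] pca deg 144.5 skew -0.1980271061682314
[312.4 247. ] 115 rect 465.221435546875 57.17454147338867 17.883678436279297 38.633609771728516 45.80783462524414 mean [463.1  58.4] pca deg 133.5 skew -0.3383301703437015
[236.8 260.2] 702 rect 433.733154296875 216.7191162109375 40.59874725341797 77.56855010986328 42.9771614074707 mean [433.6 216.9] pca deg 133.0 skew -0.010491460638574758
[438.3 258.9] 162 rect 440.68890380859375 -203.48538208007812 33.37588882446289 33.11747360229492 0.5949909090995789 mean [ 440.8 -204. ] pca deg 95.2 skew -0.021578868800108054
tray [386. 146.] 1476 ((664.0065307617188, -78.8949966430664), (154.0293731689453, 111.76560974121094), 5.267122745513916)
tray [309. 154.] 1626 ((641.9877319335938, 75.24190521240234), (111.0525894165039, 153.95431518554688), 87.89777374267578)
tray [456. 163.] 1458 ((637.920166015625, -225.78317260742188), (113.35270690917969, 156.72335815429688), 83.2619400024414)
tray [231. 168.] 1946 ((625.4401245117188, 228.10543823242188), (161.1253662109375, 128.05343627929688), 0.08688270300626755)
(238, 784, 3)
```

View pics/w0.png

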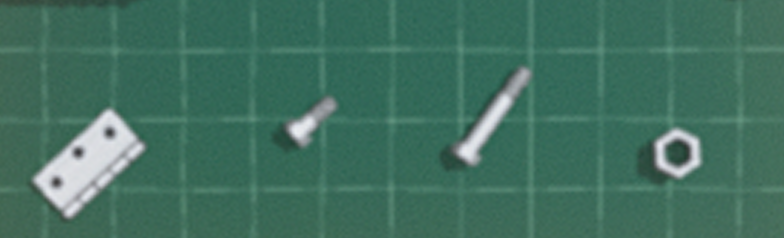

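servo_tool:
  deltas: "0.69 1 -0.2 0 0 0.56 0; 0.69 1 -0.2 0 0 0.56 0; 0.69 1 -0.2 0 0 0.56 0; 0.69 1 -0.2 0 0 0.56 0; 0.69 1 -0.2 0 0 0.56 0"
  newtons: 30

```text
time: 0.72
ee_pos: [0.3028, -0.4015, 0.1901]
eef_rot: [0.946, 0.324, -0.0, -0.0]
ft_force: [0.6, -0.6, 0.5]
width: 0.0873
```

```bash
python3 - <<'E'
from m import *
c=dict(np.load("top0.npz"))
w=warp(c,.019,.40,.48,-.245,-.165,5000)
b=w.astype(int);m=((b.min(2)>110)).astype(np.uint8)
k=max(cv2.findContours(m,cv2.RETR_EXTERNAL,cv2.CHAIN_APPROX_NONE)[0],key=cv2.contourArea)
a=cv2.moments(k);u,v=a["m10"]/a["m00"],a["m01"]/a["m00"]
print("nut",.48-v/5000,-.165-u/5000,"area mm2",a["m00"]/25)
q=k[:,0]; x=v-q[:,1];y=u-q[:,0]
th=np.arctan2(y,x);rr=np.hypot(x,y)
f=np.sum(rr*np.exp(6j*th)); print("corner angle",np.degrees(np.angle(f))/6)
# tray_long rim corners view
w=warp(c,.031,.53,.76,.12,.32,1500);cv2.imwrite("pics/tl.png",w[:,:,::-1])
E
```

```text
nut 0.44039081896266197 -0.2022719203338559 area mm2 905.78
corner angle 4.352734823654993
```

View pics/tl.png

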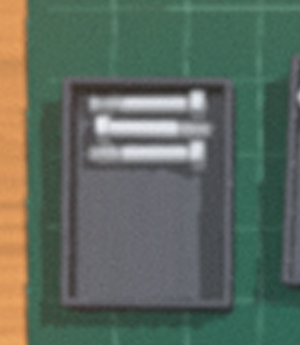

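The nut is at (0.440, -0.202), with flats at about -26°. The tray_long rim centre is about (0.631, 0.222), yaw about 0.

servo_tool:
  deltas: "0.69 1 -0.6 0 0 0.66 0; 0.69 1 -0.6 0 0 0.66 0; 0.69 1 -0.6 0 0 0.66 0; 0.69 1 -0.6 0 0 0.66 0; 0.69 0.98 -0.6 0 0 0.66 0"

```text
time: 1.35
ee_pos: [0.4407, -0.2025, 0.0698]
eef_rot: [0.847, 0.531, 0.0, 0.0]
ft_force: [1.7, -0.8, 0.4]
width: 0.0869
```

servo_tool:
  deltas: "0 0 -0.7 0 0 0 0; 0 0 -0.7 0 0 0 0; 0 0 0 0 0 0 0; 0 0 0 0 0 0 1; 0 0 0 0 0 0 1"
  newtons: 30

```text
time: 1.98
ee_pos: [0.4402, -0.204, 0.0149]
eef_rot: [0.848, 0.53, 0.0, 0.0]
ft_force: [0.6, -0.4, 0.9]
width: 0.0742
```

servo_tool:
  deltas: "0 0 0 0 0 0 1; 0 0 0 0 0 0 1; 0 0 0 0 0 0 1"

```text
time: 2.35
ee_pos: [0.4402, -0.2039, 0.0147]
eef_rot: [0.848, 0.53, 0.0, 0.0]
ft_force: [-0.0, -0.1, -0.2]
width: 0.0448
```

servo_tool:
  deltas: "0 0 0 0 0 0 1; 0 0 0 0 0 0 1; 0 0 0 0 0 0 1; 0 0 0 0 0 0 1; 0 0 1 0 0 0 1"

```text
time: 2.98
ee_pos: [0.4382, -0.203, 0.0528]
eef_rot: [0.848, 0.53, -0.001, -0.002]
ft_force: [1.2, -0.4, 0.0]
width: 0.0297
```

servo_tool:
  deltas: "0.63 1 0.6 0 0 0.43 1; 0.63 1 0.6 0 0 0.43 1; 0.63 1 0 0 0 0.43 1; 0.63 1 0 0 0 0.43 1; 0.63 1 0 0 0 0.43 1"

```text
time: 3.6
ee_pos: [0.5669, -0.0027, 0.1026]
eef_rot: [0.759, 0.652, 0.0, 0.0]
ft_force: [0.3, 0.2, 0.3]
width: 0.0293
```

servo_tool:
  deltas: "0.63 1 0 0 0 0.43 1; 0.63 0.98 0 0 0 0.43 1; 0 0 0 0 0 0 1"

```text
time: 3.98
ee_pos: [0.6171, 0.08, 0.1023]
eef_rot: [0.717, 0.697, 0.001, -0.001]
ft_force: [-1.4, -1.1, -0.7]
width: 0.0299
```

servo_tool:
  deltas: "-0.05 -0.1 -0.7 0 0 0 1; 0 0 -0.7 0 0 0 1; 0 0 -0.69 0 0 0 1; 0 0 0 0 0 0 1; 0 0 0 0 0 0 0.5"

```text
time: 4.6
ee_pos: [0.6145, 0.0708, 0.0194]
eef_rot: [0.719, 0.695, -0.0, 0.0]
ft_force: [-0.7, 0.7, -0.5]
width: 0.0341
```

servo_tool:
  deltas: "0 0 0 0 0 0 0.5; 0 0 0 0 0 0 0.5; 0 0 1 0 0 0 0.5; 0 0 1 0 0 0 0.5; 0 0 0 0 0 0 0.5"

```text
time: 5.22
ee_pos: [0.6166, 0.0719, 0.1027]
eef_rot: [0.719, 0.695, 0.002, 0.002]
ft_force: [0.6, -0.3, -0.9]
width: 0.0437
```

servo_tool:
  deltas: "-0.63 -0.07 0 0 0 0.98 0.5; -0.63 -0.07 0 0 0 0.98 0.5; -0.63 -0.07 0 0 0 0.98 0.5; -0.63 -0.06 -0.3 0 0 0.98 0.5; -0.63 -0.06 -0.4 0 0 0.98 0.5"

```text
time: 5.85
ee_pos: [0.4877, 0.0579, 0.0704]
eef_rot: [0.442, 0.897, -0.0, 0.0]
ft_force: [0.5, 0.1, -0.0]
width: 0.0435
```

servo_tool:
  deltas: "-0.63 -0.06 -0.4 0 0 0.98 0.5; 0 0 0 0 0 0 0.5"

```text
time: 6.1
ee_pos: [0.4609, 0.055, 0.0535]
eef_rot: [0.381, 0.925, -0.001, -0.001]
ft_force: [-0.1, -0.0, 1.4]
width: 0.0431
```

```bash
python3 - <<'E'
from bench import r, imaging
from m import *
c=imaging.camera("top");np.savez("top1.npz",**c)
d=imaging.camera("side");np.savez("side1.npz",**d)
im=np.vstack([c["color"][110:300,190:500],d["color"][170:360,250:560]]);cv2.imwrite("pics/a1.png",cv2.resize(im,None,fx=1.5,fy=1.5)[:,:,::-1])
E
```

```text
(no output)
```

View pics/a1.png

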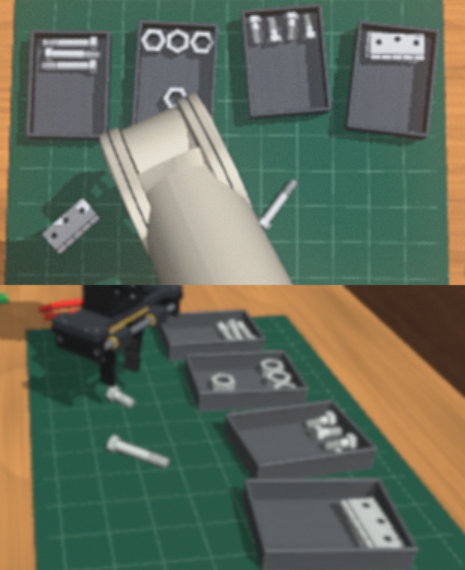

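The nut lies flat in its tray, and the gripper is over the short bolt.

servo_tool:
  deltas: "0.11 0.04 -0.5 0 0 0 0.5; 0 0 -0.5 0 0 0 0.5; 0 0 0 0 0 0 0.5; 0 0 0 0 0 0 1; 0 0 0 0 0 0 1"

```text
time: 6.82
ee_pos: [0.4685, 0.0574, 0.0158]
eef_rot: [0.382, 0.924, 0.0, 0.001]
ft_force: [0.4, 0.4, 0.1]
width: 0.0305
```

servo_tool:
  deltas: "0 0 0 0 0 0 1; 0 0 0 0 0 0 1; 0 0 0 0 0 0 1; 0 0 0 0 0 0 1; 0 0 1 0 0 0 1"

```text
time: 7.45
ee_pos: [0.4658, 0.0572, 0.0535]
eef_rot: [0.381, 0.924, -0.001, -0.002]
ft_force: [0.3, 0.3, 1.3]
width: 0.0111
```

servo_tool:
  deltas: "0.86 -0.69 0.7 0 0 -1 1; 0.86 -0.69 0.6 0 0 -1 1; 0.86 -0.69 0 0 0 -1 1; 0.86 -0.69 0 0 0 -1 1; 0.85 -0.7 0 0 0 -1 1"

```text
time: 8.07
ee_pos: [0.6403, -0.082, 0.1066]
eef_rot: [0.676, 0.737, -0.0, -0.0]
ft_force: [0.5, 0.5, -0.8]
width: 0.0113
```

servo_tool:
  deltas: "0 0 0 0 0 0 1"

```text
time: 8.2
ee_pos: [0.6406, -0.0839, 0.1059]
eef_rot: [0.677, 0.736, -0.0, -0.0]
ft_force: [-1.3, 0.7, -1.2]
width: 0.0107
```

servo_tool:
  deltas: "-0.08 0.05 -0.75 0 0 0 1; 0 0 -0.75 0 0 0 1; 0 0 -0.7 0 0 0 1; 0 0 0 0 0 0 1; 0 0 0 0 0 0 0.6"

```text
time: 8.82
ee_pos: [0.6362, -0.0786, 0.0196]
eef_rot: [0.674, 0.738, 0.0, 0.0]
ft_force: [-0.4, -0.4, 0.2]
width: 0.0155
```

servo_tool:
  deltas: "0 0 0 0 0 0 0.6; 0 0 0 0 0 0 0.6; 0 0 0 0 0 0 0.6; 0 0 1 0 0 0 0.6; 0 0 1 0 0 0 0.6"

```text
time: 9.45
ee_pos: [0.6359, -0.079, 0.0998]
eef_rot: [0.675, 0.738, -0.0, -0.0]
ft_force: [1.9, -1.1, 0.6]
width: 0.0344
```

servo_tool:
  deltas: "-0.61 0.02 0 0 0 0.88 0.45; -0.61 0.02 0 0 0 0.88 0.45; -0.61 0.02 0 0 0 0.88 0.45; -0.61 0.02 0 0 0 0.88 0.45; -0.61 0.02 -0.4 0 0 0.88 0.45"

```text
time: 10.07
ee_pos: [0.5142, -0.0751, 0.0838]
eef_rot: [0.418, 0.908, 0.0, 0.001]
ft_force: [0.4, -0.0, -0.3]
width: 0.0479
```

servo_tool:
  deltas: "-0.61 0.02 -0.4 0 0 0.88 0.45; -0.61 0.02 -0.4 0 0 0.88 0.45; 0 0 0 0 0 0 0.45"

```text
time: 10.45
ee_pos: [0.4634, -0.0738, 0.0501]
eef_rot: [0.305, 0.952, -0.001, -0.001]
ft_force: [-0.1, -1.2, -0.3]
width: 0.0475
```

```bash
python3 - <<'E'
from bench import r, imaging
from m import *
c=imaging.camera("top")
d=imaging.camera("side")
im=np.vstack([c["color"][110:300,190:500],d["color"][170:360,250:560]]);cv2.imwrite("pics/a2.png",cv2.resize(im,None,fx=1.5,fy=1.5)[:,:,::-1])
E
```

```text
(no output)
```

View pics/a2.png

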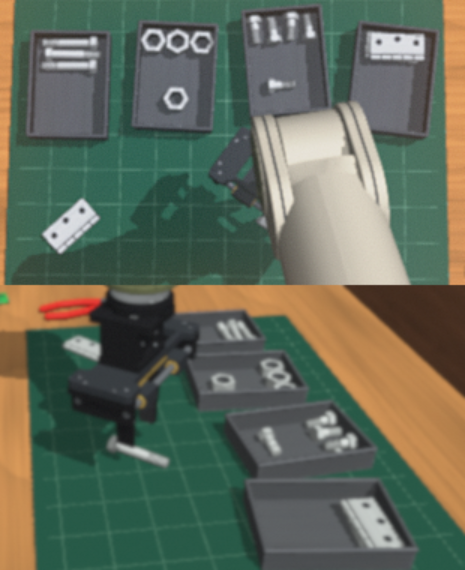

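The nut and the short bolt lie in their trays, and the gripper is over the long bolt.

servo_tool:
  deltas: "0.03 0.02 -0.45 0 0 0 0.45; 0 0 -0.47 0 0 0 0.45; 0 0 0 0 0 0 0.45; 0 0 0 0 0 0 1; 0 0 0 0 0 0 1"

```text
time: 11.18
ee_pos: [0.4665, -0.0726, 0.0139]
eef_rot: [0.305, 0.952, 0.0, -0.0]
ft_force: [0.2, -0.4, -0.4]
width: 0.0353
```

servo_tool:
  deltas: "0 0 0 0 0 0 1; 0 0 0 0 0 0 1; 0 0 0 0 0 0 1; 0 0 0 0 0 0 1; 0 0 1 0 0 0 1"

```text
time: 11.8
ee_pos: [0.4646, -0.0724, 0.0527]
eef_rot: [0.305, 0.952, 0.0, -0.002]
ft_force: [1.2, -1.1, -0.3]
width: 0.0108
```

servo_tool:
  deltas: "0.44 0.92 0.7 0 0 -0.85 1; 0.44 0.92 0.6 0 0 -0.85 1; 0.44 0.92 0 0 0 -0.85 1; 0.44 0.92 0 0 0 -0.85 1; 0.44 0.92 0 0 0 -0.85 1"

```text
time: 12.42
ee_pos: [0.555, 0.1122, 0.106]
eef_rot: [0.572, 0.82, -0.0, 0.0]
ft_force: [0.2, -1.2, 0.1]
width: 0.0112
```

servo_tool:
  deltas: "0.43 0.92 0 0 0 -0.85 1; 0.43 0.92 0 0 0 -0.85 1; 0.43 0.92 0 0 0 -0.85 1; 0 0 0 0 0 0 1"

```text
time: 12.92
ee_pos: [0.6056, 0.2257, 0.1058]
eef_rot: [0.706, 0.708, 0.0, -0.001]
ft_force: [-0.7, -0.5, 0.0]
width: 0.0111
```

```bash
python3 - <<'E'
from bench import r, imaging
from m import *
d=imaging.camera("side")
cv2.imwrite("pics/a3.png",cv2.resize(d["color"][120:330,250:560],None,fx=2,fy=2)[:,:,::-1])
E
```

```text
(no output)
```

View pics/a3.png

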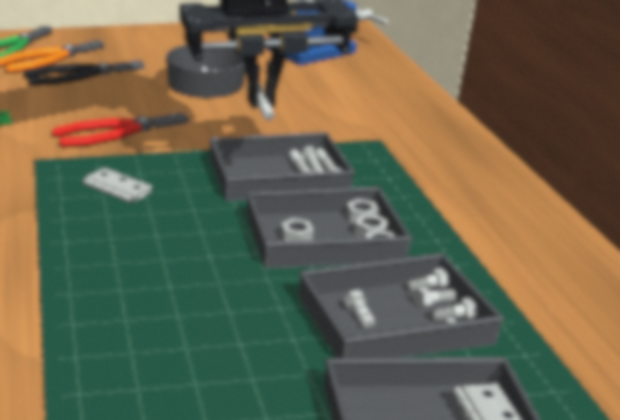

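The long bolt is held about level over its tray. Lowering now.

servo_tool:
  deltas: "-0.03 -0.08 -0.75 0 0 0 1; 0 0 -0.75 0 0 0 1; 0 0 -0.68 0 0 0 1; 0 0 0 0 0 0 1; 0 0 0 0 0 0 0.6"

```text
time: 13.6
ee_pos: [0.6053, 0.2179, 0.0199]
eef_rot: [0.707, 0.707, 0.0, 0.0]
ft_force: [-0.7, 0.1, -0.1]
width: 0.0151
```

servo_tool:
  deltas: "0 0 0 0 0 0 0.6; 0 0 0 0 0 0 0.6; 0 0 0 0 0 0 0.6; 0 0 1 0 0 0 0.6; 0 0 1 0 0 0 0.6"

```text
time: 14.22
ee_pos: [0.6046, 0.2185, 0.0998]
eef_rot: [0.707, 0.707, -0.0, -0.0]
ft_force: [0.7, -0.1, -0.7]
width: 0.0349
```

servo_tool:
  deltas: "-0.71 0 0 0 0 0.9 0.6; -0.71 0 0 0 0 0.9 0.2; -0.71 0 0 0 0 0.9 0.2; -0.71 -0.02 -0.3 0 0 0.9 0.2; -0.71 -0.02 -0.4 0 0 0.9 0.2"

```text
time: 14.85
ee_pos: [0.4624, 0.217, 0.0711]
eef_rot: [0.452, 0.892, 0.0, 0.001]
ft_force: [-0.4, 1.1, -0.4]
width: 0.0652
```

servo_tool:
  deltas: "-0.72 0 -0.4 0 0 0.9 0.2; 0 0 0 0 0 0 0.2; 0 0 0 0 0 0 0.2"

```text
time: 15.22
ee_pos: [0.435, 0.217, 0.0555]
eef_rot: [0.398, 0.918, 0.0, 0.0]
ft_force: [0.1, 0.6, 1.3]
width: 0.0697
```

servo_tool:
  deltas: "-0.02 0 -0.55 0 0 0 0.2; 0 0 -0.52 0 0 0 0.2; 0 0 0 0 0 0 0.2; 0 0 0 0 0 0 1; 0 0 0 0 0 0 1"
  newtons: 40

```text
time: 15.85
ee_pos: [0.434, 0.217, 0.0125]
eef_rot: [0.397, 0.918, 0.0, 0.0]
ft_force: [-0.3, -0.6, 0.3]
width: 0.0568
```

servo_tool:
  deltas: "0 0 0 0 0 0 1; 0 0 0 0 0 0 1; 0 0 0 0 0 0 1; 0 0 0 0 0 0 1; 0 0 1 0 0 0 1"

```text
time: 16.48
ee_pos: [0.4316, 0.216, 0.0507]
eef_rot: [0.397, 0.918, -0.001, -0.002]
ft_force: [-0.3, 0.4, -0.4]
width: 0.0368
```

servo_tool:
  deltas: "0.37 -0.91 0.8 0 0 -0.52 1; 0.37 -0.91 0.8 0 0 -0.52 1; 0.37 -0.91 0 0 0 -0.52 1; 0.37 -0.91 0 0 0 -0.52 1; 0.37 -0.91 0 0 0 -0.52 1"

```text
time: 17.1
ee_pos: [0.5075, 0.0336, 0.1161]
eef_rot: [0.557, 0.83, -0.0, 0.0]
ft_force: [0.6, 0.6, -1.0]
width: 0.0372
```

servo_tool:
  deltas: "0.37 -0.91 0 0 0 -0.52 1; 0.37 -0.91 0 0 0 -0.52 1; 0.38 -0.91 0 0 0 -0.52 1; 0.38 -0.92 0 0 0 -0.52 1; 0.38 -0.92 0 0 0 -0.52 1"

```text
time: 17.73
ee_pos: [0.5827, -0.1491, 0.1159]
eef_rot: [0.698, 0.716, -0.0, -0.0]
ft_force: [0.1, 0.2, -0.3]
width: 0.0374
```

servo_tool:
  deltas: "0.38 -0.92 0 0 0 -0.52 1; 0.38 -0.92 0 0 0 -0.52 1; 0 0 0 0 0 0 1"

```text
time: 18.1
ee_pos: [0.6127, -0.2252, 0.1151]
eef_rot: [0.749, 0.663, -0.001, -0.0]
ft_force: [0.0, 0.2, -0.8]
width: 0.0374
```

```bash
python3 - <<'E'
from bench import r, imaging
from m import *
d=imaging.camera("side");c=imaging.camera("top")
im=np.hstack([c["color"][90:320,190:500],d["color"][170:400,250:560]])
cv2.imwrite("pics/a4.png",cv2.resize(im,None,fx=1.29,fy=1.29)[:,:,::-1])
E
```

```text
(no output)
```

View pics/a4.png

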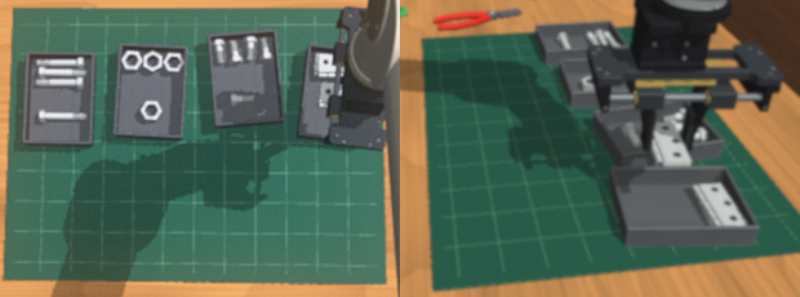

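The long bolt is in its tray, and the hinge is held level over the last tray. Lowering now.

servo_tool:
  deltas: "-0.04 0.05 -0.85 0 0 0 1; 0 0 -0.85 0 0 0 1; 0 0 -0.77 0 0 0 1; 0 0 0 0 0 0 1; 0 0 0 0 0 0 0.45"

```text
time: 18.82
ee_pos: [0.6116, -0.2185, 0.0181]
eef_rot: [0.747, 0.665, 0.0, 0.0]
ft_force: [-0.2, -0.4, 1.5]
width: 0.0419
```

servo_tool:
  deltas: "0 0 0 0 0 0 0.45; 0 0 0 0 0 0 0.45; 0 0 0.6 0 0 0 0.45; 0 0 1 0 0 0 0.45; 0 0 1 0 0 0 0.45"

```text
time: 19.45
ee_pos: [0.6113, -0.2194, 0.1227]
eef_rot: [0.747, 0.665, 0.0, 0.0]
ft_force: [0.6, -0.7, -0.4]
width: 0.0476
```

servo_tool:
  deltas: "-0.8 -0.6 0.6 0 0 0 0.45; -0.8 -0.6 0.6 0 0 0 0.45; -0.8 -0.9 0.2 0 0 0 0.45; -0.8 -0.9 0 0 0 0 0.45; -0.8 -0.9 0 0 0 0 0.45"

```text
time: 20.08
ee_pos: [0.4503, -0.3766, 0.178]
eef_rot: [0.747, 0.665, -0.0, 0.001]
ft_force: [0.7, -0.7, 0.2]
width: 0.0482
```

servo_tool:
  deltas: "-0.8 -0.9 0 0 0 0 0.45; -0.8 -0.9 0 0 0 0 0.45; 0 -0.9 0 0 0 0 0.45; 0 0 0 0 0 0 0.45"

```text
time: 20.58
ee_pos: [0.3857, -0.4862, 0.1773]
eef_rot: [0.749, 0.663, -0.0, 0.0]
ft_force: [0.0, -0.0, 0.1]
width: 0.0481
```

```bash
python3 - <<'E'
from bench import r, imaging
from m import *
d=imaging.camera("side");c=imaging.camera("top")
im=np.hstack([c["color"][90:320,190:500],d["color"][170:400,250:560]])
cv2.imwrite("pics/a5.png",cv2.resize(im,None,fx=1.29,fy=1.29)[:,:,::-1])
E
```

```text
(no output)
```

View pics/a5.png

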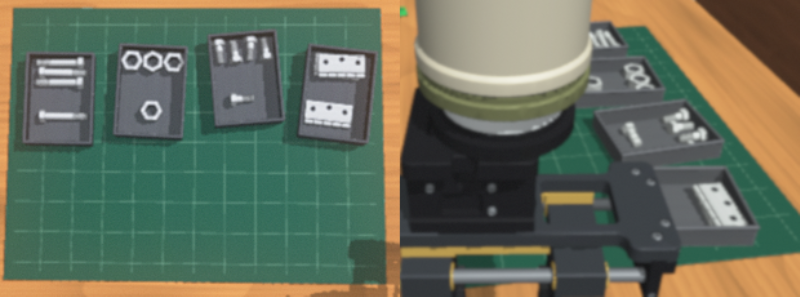

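All four fittings look right. I'll check by depth that the hinge lies flat, and compare the tools with the start.

```bash
python3 - <<'E'
from bench import r, imaging
from m import *
c=imaging.camera("top");o=dict(np.load("top0.npz"))
im=c["color"].astype(int);m=((im.min(2)>105)&(im.max(2)-im.min(2)<45)).astype(np.uint8)
m[:155]=0;m[205:]=0;m[:,:205]=0;m[:,480:]=0
n,l,st,ce=cv2.connectedComponentsWithStats(cv2.morphologyEx(m,cv2.MORPH_CLOSE,np.ones((3,3))))
K,R,t=c["camera_matrix"],c["R"],c["t"]
for i in range(1,n):
    if st[i,4]<30: continue
    v,u=np.nonzero(l==i);z=c["z_map"][v,u]
    P=(np.linalg.inv(K)@np.c_[u,v,np.ones(len(u))].T*z).T-t;P=P@R
    s=np.linalg.lstsq(np.c_[P[:,:2]-P[:,:2].mean(0),np.ones(len(P))],P[:,2],rcond=None)[0]
    print(P.mean(0).round(4),"z pct",np.percentile(P[:,2],[5,50,95]).round(4),"slope",s[:2].round(3))
for nm,b in(("pliers",np.s_[195:300,140:190]),("driver",np.s_[195:300,505:540])):
    print(nm,(np.abs(im[b]-o["color"][b].astype(int)).max(2)>50).sum())
E
```

```text
[0.6118 0.2323 0.0103] z pct [0.0012 0.0052 0.02  ] slope [-0.745 -0.838]
[0.6251 0.0829 0.013 ] z pct [0.0014 0.0053 0.0212] slope [-1.684 -0.618]
[ 0.633 -0.076  0.011] z pct [0.0017 0.0054 0.022 ] slope [-1.674  0.478]
[ 0.6195 -0.2188  0.0133] z pct [0.0023 0.0079 0.0159] slope [-0.98   1.033]
[ 0.6081 -0.2805  0.0341] z pct [0.0312 0.034  0.0373] slope [0.06  0.577]
pliers 0
driver 69
```

```bash
python3 - <<'E'
from bench import imaging
from m import *
c=imaging.camera("top");o=np.load("top0.npz")["color"]
def f(im):
    im=im[190:305,495:560].astype(int);b=(im[:,:,2]>im[:,:,0]+50)
    v,u=np.nonzero(b);return len(u),(u.mean()+495).round(1),(v.mean()+190).round(1)
print(f(o),f(c["color"]))
cv2.imwrite("pics/a6.png",cv2.resize(np.hstack([o[180:310,490:580],c["color"][180:310,490:580]]),None,fx=3,fy=3)[:,:,::-1])
E
```

```text
(506, np.float64(518.6), np.float64(269.1)) (505, np.float64(518.7), np.float64(268.8))
```

View pics/a6.png

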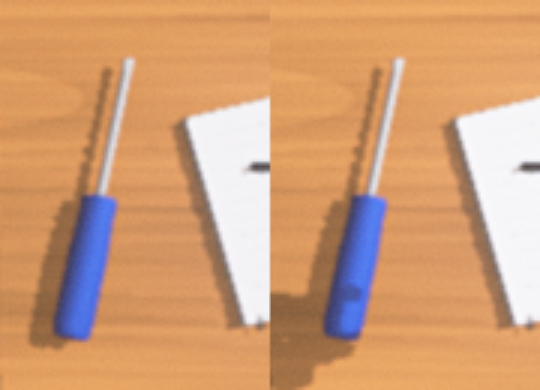

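The screwdriver has not moved; the changed pixels are only the arm's shadow. Handing in.

```bash
python3 -c "
from bench import job; print(job.close_job())"
```

```text
the job is handed in; nothing more can be done
None
```

I put the nut, short bolt, long bolt and hinge each into the tray of its own kind, and handed the job in at about 21 s of robot time.

- **Placement:** the last top view shows every fitting inside the right tray, well within the allowed limits, with the arm well clear of everything.
- **Pliers and screwdriver:** the pliers' image did not change. The screwdriver's handle is within 0.3 px of where it started. 69 changed pixels there were only the arm's shadow.
- **Check that disagreed:** the depth readings on the small parts were poor. Their fitted slopes made no sense and the median heights came out too low, so I don't rely on them for flatness. The heights do show nothing at rim level on the fittings (95th percentile 22 mm or less, rim at 31 mm).

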